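Tilt the clot-reading stand one notch further

TASK

Tilt the five blood tubes in the tilt stand one notch further for the next clot reading: lift the index catch well clear of the notched plate, wind the worm handwheel clockwise (seen from its handle side) four full turns until the next notch stands under the catch, then swing the catch down fully home into it. Do not wind past that notch, do not push the cradle or its tubes directly, and leave the other things on the bench alone.

Things in the scene. Friction and masses are not known exactly. Their poses are not given: they have to be found in the camera images.
- tilt_stand: Tilt stand fixed on the bench: grey base plate 190 (x) x 230 (y) mm, two cheeks, between them a cradle of five blood tubes along y. Origin: middle of its underside, z up; -y faces the robot, roughly, -x (handwheel side) its left. Facing the robot: brass worm wheel, close behind it the steel notched index plate. The worm shaft leans to the handwheel side, 35 deg off vertical: (-0.574, 0, 0.819).
- plate_centre (a point): Centre of the notched index plate (radius 58 mm, 8 mm thick, upright, in the x-z plane of the stand), on the cradle's tilt axis, 80 mm above the bench, 66 mm from the stand's middle towards -y. The nearest tube is 40 mm behind the plate (+y); tube caps reach 116 mm above the bench.
- cradle (a joint): Tilt of cradle, tubes, index plate and worm wheel (one piece) about a level axis along the stand's y; 0 = tubes upright, positive = tops lean to the stand's +x. It moves only through the worm: 1/72 of the handwheel's angle, 5 degrees a turn. Notches are 20 degrees (0.349) apart; the catch fits within about 0.03 of a notch's middle. Starts in notch 0, within 0.021 of zero; next notch: 0.349.
- handwheel (a joint): Angle of the black three-spoke handwheel (80 mm across) on the worm shaft, grows clockwise seen from its handle side, no limits; 25.13 (four turns) is the next notch. At 0 the handle is at its lowest, in direction (-0.819, 0, -0.574) of the stand from the wheel's centre; starts within 1.5 of that. Drag 0.06 N m; stays where left. Not to be wound with the catch down.
- wheel_centre (a point): Centre of the handwheel on the worm axis, in the plane of the rim (rim bar 10 mm thick), in the stand's frame at (-92, -80, 126) mm. Its z axis points along the worm shaft, out to the handle side; its x and y turn with the wheel.
- spinner_grip (a point): Grip point of the handwheel's handle: a black barrel 17 mm in diameter, 34 mm long, parallel to the worm shaft, spinning freely on its pin 35 mm from the worm axis. The point is on its axis, 20 mm from its foot, 14 mm from its free end, 28 mm above the plane of the rim. Carry it round a circle of radius 35 mm about the worm axis; the hand need not turn. z along the worm shaft.
- catch (a joint): Index catch: steel arm 8 mm thick over the top of the index plate, hinged at its +x side. 0 = nose home in a notch (7 mm deep); grows as it is lifted, up to 0.95; clear of the plate from about 0.13. Stiff hinge (0.06 N m): it stays where it is left. With no notch under it the nose rests on the plate at about 0.09.
- catch_knob (a point): Middle of the catch's knob: a black upright barrel 17 mm in diameter and 29 mm long, on top of the arm's free end, straight above the nose, 178 mm above the bench when the catch is home. Its underside is 14 mm below this point, the arm's top 20 mm below.
- catch_hinge (a point): Axis of the catch's hinge, along the stand's y; 82 mm from the nose towards the stand's +x and 42 mm lower than the knob's middle when home. Lifting swings the knob up and towards +x about it.
- lab_timer: Bystander: white wind-up timer with red dial, 64 x 64 x 43 mm, origin at its underside.
- tube_lying_2: Bystander: capped blood tube lying on the bench, 81 mm long, 17 mm high.
- marker_black: Bystander: marker pen with a white barrel lying on the bench, 135 mm long.
- lab_pad: Bystander: purple spiral notebook 148 x 109 x 14 mm.
- tweezers: Bystander: steel tweezers lying on the bench, 122 mm long, 9 mm high.
- syringe: Bystander: syringe lying on the bench, 133 mm long.

How it is judged (in metres and radians):
On the way, in this order (a step that is already met when the one before it is completed fails the run):
1. the index catch is lifted well clear while the tubes still stand upright (value of joint catch above 0.2 rad and value of joint cradle below 0.06 rad), for 0.2 s.
2. with the catch still lifted, the worm is wound until the next notch stands under it (value of joint catch above 0.13 rad and value of joint cradle between 0.312 and 0.386 rad), for 0.2 s.
At the end, for the whole second after the job is handed in: The cradle is tilted one notch on (0.305 to 0.393 rad, nominally 0.349), the catch is home in that notch (below 0.045 rad) and the handwheel is at rest (value of joint catch below 0.045 rad and value of joint cradle between 0.305 and 0.393 rad and velocity of joint handwheel between -0.1 and 0.1 rad/s); the robot touches nothing.
It fails at once if the cradle is wound more than half a notch past the next notch (value of joint cradle above 0.52 rad).
It fails at once if the worm is forced while the catch is down in its notch (value of joint catch below 0.06 rad and value of joint cradle between 0.08 and 0.27 rad).
It fails at once if the cradle or its tubes are pushed by the robot (over 4 N) (contact force between the arm and cradle above 4 N).
It fails at once if the cradle or its tubes are pushed by the fingers (over 4 N) (contact force between the fingers and cradle above 4 N).
It fails at once if a bystander is displaced by more than 30 mm (distance of any of lab_timer, tube_lying_2, marker_black, lab_pad, tweezers, syringe from where it was at the start of the episode above 0.03 m).
It also fails if it takes over 72 s, if anything falls off the work surface, if the arm or the gripper's body presses on something with over 40 N, if the wrist force passes 120 N, or if a joint passes its speed limit or range.

ROBOT

A 7-joint arm with a two-finger parallel gripper is mounted at the origin on a cart in front of the work surface, level with it; the furniture and walls round the work are solid. World frame = base frame: x ahead of the robot, y to its left, z up, the work surface at z = 0. Lengths are in m, angles in degrees, forces in N, time in s.
With the tool pointing down it reaches from about 0.4 to 0.85 m from the base axis. Payload 4.5 kg.
Tool frame: the origin (TCP) lies midway between the tips of the shut fingers; the grasp point (between the pads) lies 19 mm behind it; z points along the fingers, y is the line along which they close (so a half turn about z gives the same grasp; the last joint's range is limited). The gripper opens to 85 mm and grips with 20 to 120 N. Pads are 22 mm wide; open, the fingers measure 114 mm over their backs; the gripper's body (76 mm by 85 mm) begins 54 mm behind the grasp point. The pads swing forward as they close: fully open they stand 13 mm farther back than shut.
Start: joints at [68.514, 39.483, -11.15, 89.685, 9.013, 51.709, -12.324], TCP at [0.248, -0.574, 0.231] pointing down, gripper open.
Joint ranges: [-172.22, 172.22], [-26.19, 119.32], [-84.43, 86.54], [7.71, 146.69], [-57.33, 237.33], [2.42, 119.75], [-152.13, 152.13]. Speed limits (degrees/s): [147.25, 147.25, 180, 180, 180, 180, 180].

INTERFACE

Orientations are given as a 3x3 rotation matrix whose columns are the frame's x, y, z axes.
In Python, from workcell import * gives the robot as it stands. Calls block until the motion is done:
- move_to(position, orientation): joint-space move of the TCP to a pose.
- move_linear(position, attitude=None, max_speed=0.15, max_force=None): straight line of the TCP; attitude=None keeps the orientation; max_speed is the mean speed in m/s. With max_force (N) it stops when the force on the tool has changed by that much, and returns True; else False.
- movej(angles): joint-space move.
- move_gripper(opening, newtons=None): opening from 0.0 (shut) to 1.0 (fully open); newtons is the grip in N (None keeps the last); returns when the fingers have stopped.
- wait(seconds).
- solve_ik(position, orientation): joint angles nearest the present ones, or None.
- observe(): the state.
- snapshot(name): name is "scene" or "top" or "wrist"; returns the picture (384x512x3 uint8, red, green, blue); there is no depth.
- camera_model(name): a dict with "K" (3x3 intrinsics, pixels), "rvec" (rotation vector, rad) and "tvec" (3), from world to camera coordinates, as OpenCV has them. Camera axes: x right, y down, z forward; pixel columns grow to the right and rows downward; lengths in m; the calibration is good to about 2 mm. A picture is of the moment at which its call begins: read the wrist's pose just before it. camera_model takes no time and is no camera call; for the wrist camera it gives the pose at the moment of the call.
A pose or a line that the arm cannot do raises Unreachable and nothing moves.
- hand_in(): hands the job in; it is judged then, once.
Trained networks look in the newest picture that a camera, given by its name, has taken for a name from the list of things; names that differ only in an ending like _2 or _b are one class to them, and where a whole thing is asked for, a point or a joint stands for the part that bears it (a point fixed in the world has none). Each returns a list of dicts, best first, with "conf" (0 to 1); they miss things now and then, are a little off and sometimes report something else, mostly with a low value. They report only what shows in the picture. A call takes as long as a camera call.
- recognise(camera, label): "at" ([x, y, z] in m, in the coordinates of the camera as it stood for that picture, good to about 4 mm: the middle of the surface that is visible of it).
- tip_of(camera, label): "at" ([x, y, z] in m, in the coordinates of the camera as it stood for that picture, good to about 4 mm: a listed point, or the origin of a listed thing).
The state is a dict: "t": time; "q": joint angles; "qd": joint speeds; "joint_torque": joint torques, N m; "tool_pos": TCP position; "ee_rot": TCP orientation; "force": force on the tool from outside, world axes, zero at the start; "wrist_torque": the same for the moment, N m; "finger_gap": opening from 0.0 (shut) to 1.0 (fully open); "grip_force": force on a finger pad.
Only numpy, scipy, OpenCV 4.12 (cv2) and the standard library are available. Lean on these libraries where they do the work, as an engineer would, in place of code of your own. Each camera call takes 0.05 s, during which the arm holds its last target. There are 200 camera calls.

## Working session

There is one attempt and no reset: what is moved stays moved. The work goes in short steps, each a Python script; the robot and the scene stay as the last script left them, time stands still between calls to the robot, and variables do not carry over. Pictures are saved under pics/ and viewed, at most 10 in all, crops included, and the job is handed in when it is done.

```bash
mkdir -p pics; cat > h.py <<'E'
from workcell import *
import numpy as np, cv2
def cam2w(cm,p):
    R=cv2.Rodrigues(np.array(cm["rvec"],float))[0]; return R.T@(np.array(p)-np.array(cm["tvec"]).ravel())
def look(cam,labels,save=None,n=1):
    cm=camera_model(cam); im=snapshot(cam)
    if save: cv2.imwrite('pics/'+save,cv2.cvtColor(im,cv2.COLOR_RGB2BGR))
    out={}
    for l in labels:
        r=tip_of(cam,l)
        out[l]=[(round(d["conf"],2),cam2w(cm,d["at"]).round(4)) for d in r[:2]]
        print(cam,l,out[l])
    return out
E
python3 - <<'E'
from h import *
L=["tilt_stand","plate_centre","wheel_centre","spinner_grip","catch_knob","catch_hinge"]
look("scene",L,"scene.png"); look("top",L+["lab_timer","tube_lying_2","marker_black","lab_pad","tweezers","syringe"],"top.png")
print(observe()["t"])
a=cv2.imread('pics/scene.png');b=cv2.imread('pics/top.png')
c=cv2.resize(np.vstack([a,b]),(400*1,600)); cv2.imwrite('pics/both.png',c)
E
```

```text
scene tilt_stand [(0.65, array([ 0.5905,  0.1152, -0.0018]))]
scene plate_centre [(0.77, array([0.5253, 0.1421, 0.0811])), (0.17, array([ 0.4677,  0.4031, -0.0031]))]
scene wheel_centre [(0.75, array([0.5395, 0.2251, 0.1216]))]
scene spinner_grip [(0.76, array([0.5625, 0.2599, 0.1225]))]
scene catch_knob [(0.56, array([0.5197, 0.1363, 0.1773]))]
scene catch_hinge [(0.71, array([ 0.5893,  0.3977, -0.0043])), (0.7, array([0.5018, 0.0574, 0.1331]))]
top tilt_stand [(0.67, array([0.5915, 0.1194, 0.0023]))]
top plate_centre [(0.85, array([0.5279, 0.131 , 0.08  ]))]
top wheel_centre [(0.47, array([0.5947, 0.3916, 0.0026]))]
top spinner_grip [(0.77, array([0.5731, 0.2647, 0.1331])), (0.55, array([6.114e-01, 2.823e-01, 2.000e-04]))]
top catch_knob [(0.64, array([0.5223, 0.1385, 0.1779])), (0.36, array([ 0.4682,  0.403 , -0.0022]))]
top catch_hinge [(0.65, array([0.5045, 0.0582, 0.137 ])), (0.4, array([0.5266, 0.1352, 0.0801]))]
top lab_timer [(0.78, array([ 0.4565, -0.0159, -0.0019])), (0.59, array([0.6102, 0.2849, 0.0018]))]
top tube_lying_2 [(0.48, array([0.5057, 0.0591, 0.1382])), (0.44, array([0.7152, 0.2082, 0.002 ]))]
top marker_black [(0.66, array([ 0.6119,  0.2838, -0.001 ]))]
top lab_pad [(0.51, array([0.5255, 0.1379, 0.177 ]))]
top tweezers [(0.56, array([0.467 , 0.1929, 0.0031])), (0.21, array([0.5969, 0.3902, 0.0017]))]
top syringe [(0.76, array([0.5942, 0.3926, 0.0025]))]
1.0
```

View pics/scene.png

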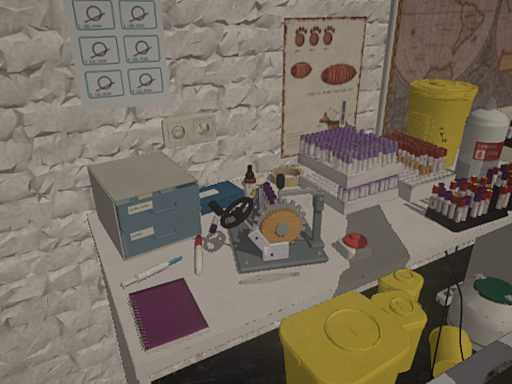

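View pics/top.png

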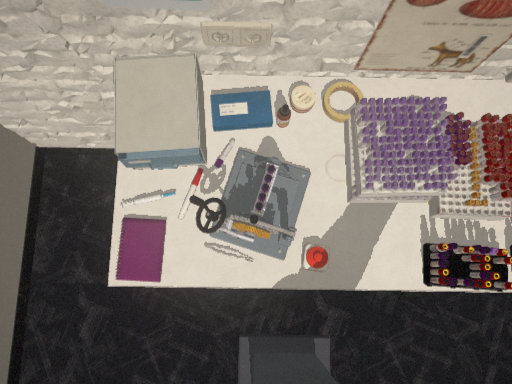

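The scene shows the stand at about (280,235) px in the scene view and (265,200) px in the top view. The handwheel is on its left and the catch knob sits above the plate, with nothing close to the wheel. Next I'll fit the stand pose and take a closer look with the wrist camera.

```bash
cat >> h.py <<'E'
import json,os
LOC={"tilt_stand":[0,0,0],"plate_centre":[0,-66,80],"wheel_centre":[-92,-80,126],"catch_knob":[0,-66,178],"catch_hinge":[82,-66,136]}
def fit(obs):
    """obs: list of (label, world xyz) -> yaw, origin (level stand on bench)"""
    from scipy.optimize import least_squares
    A=np.array([LOC[l] for l,_ in obs])/1e3; B=np.array([p for _,p in obs])
    def f(v):
        c,s=np.cos(v[0]),np.sin(v[0]); R=np.array([[c,-s],[s,c]])
        return ((A[:,:2]@R.T+v[1:])-B[:,:2]).ravel()
    r=least_squares(f,[-1.8,.59,.117],loss='soft_l1',f_scale=.004)
    print("fit",r.x.round(4),"res mm",(f(r.x)*1e3).round(1).reshape(-1,2).tolist(),"dz",((B-A)[:,2]*1e3).round(1)); return r.x
E
python3 - <<'E'
from h import *
P=np.array
obs=[("tilt_stand",[.5905,.1152,0]),("plate_centre",[.5253,.1421,.0811]),("wheel_centre",[.5395,.2251,.1216]),("catch_knob",[.5197,.1363,.1773]),("catch_hinge",[.5018,.0574,.1331]),("tilt_stand",[.5915,.1194,0]),("plate_centre",[.5279,.131,.08]),("catch_knob",[.5223,.1385,.1779]),("catch_hinge",[.5045,.0582,.137])]
v=fit(obs)
# tool down, closing along stand y
c,s=np.cos(v[0]),np.sin(v[0]); X=P([c,s,0]);Y=P([-s,c,0])
R=np.column_stack([-X,Y,[0,0,-1]]); R2=np.column_stack([X,-Y,[0,0,-1]])
for r in (R,R2): print(solve_ik([.5,.15,.33],r))
E
```

```text
fit [-1.859   0.5892  0.1174] res mm [[-1.3, 2.2], [0.6, -5.9], [-0.8, 3.3], [6.2, -0.1], [0.8, 0.2], [-2.3, -2.0], [-2.0, 5.2], [3.6, -2.3], [-1.9, -0.6]] dz [ 0.   1.1 -4.4 -0.7 -2.9  0.   0.  -0.1  1. ]
[-1.72760532e-02  2.74845712e+01 -3.41162247e+01  9.86534938e+01
  1.75283522e+01  5.92554020e+01 -5.67078484e+01]
[ 17.96238032  39.12615531 -71.65424784  97.8482656   38.93493384
  72.3809676  100.8528833 ]
```

```bash
python3 - <<'E'
from h import *
c,s=np.cos(-1.859),np.sin(-1.859); X=np.array([c,s,0]);Y=np.array([-s,c,0])
R=np.column_stack([-X,Y,[0,0,-1]])
move_to([.49,.17,.36],R)
cm=camera_model("wrist"); print("cam pos",cam2w(cm,[0,0,0]).round(3),"axis",(cam2w(cm,[0,0,1])-cam2w(cm,[0,0,0])).round(2))
look("wrist",["wheel_centre","spinner_grip","catch_knob","catch_hinge","plate_centre","tilt_stand"],"w1.png")
print(observe()["t"],observe()["tool_pos"])
E
```

```text
cam pos [0.513 0.243 0.502] axis [-0.09 -0.29 -0.95]
wrist wheel_centre [(0.73, array([0.5372, 0.228 , 0.1315]))]
wrist spinner_grip [(0.94, array([0.569 , 0.2594, 0.1301]))]
wrist catch_knob [(0.64, array([0.5231, 0.1354, 0.1784]))]
wrist catch_hinge [(0.62, array([0.501 , 0.0595, 0.1331])), (0.36, array([0.5249, 0.1367, 0.1775]))]
wrist plate_centre [(0.69, array([0.5277, 0.1318, 0.0807]))]
wrist tilt_stand [(0.8, array([ 0.5893,  0.1165, -0.0017])), (0.72, array([0.57  , 0.2593, 0.1328]))]
4.1417 [0.4900384  0.16986947 0.35994855]
```

View pics/w1.png

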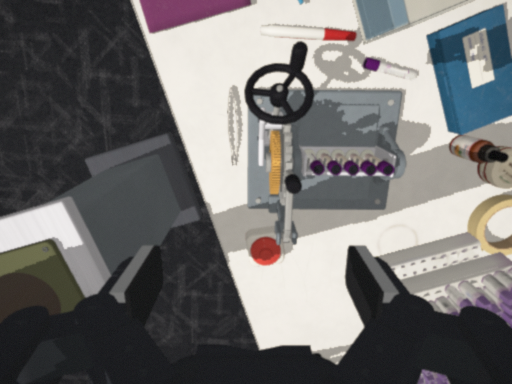

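The wrist picture shows the knob at (293,184), the wheel hub at (279,95), the handle at (299,55) and the catch arm running down to (288,240). The area is clear. I'll refit the pose, check the projections and plan IK for the wheel.

```bash
cat >> h.py <<'E'
P=np.array
OBS=[("tilt_stand",[.5905,.1152,0]),("plate_centre",[.5253,.1421,.0811]),("wheel_centre",[.5395,.2251,.1216]),("catch_knob",[.5197,.1363,.1773]),("catch_hinge",[.5018,.0574,.1331]),("tilt_stand",[.5915,.1194,0]),("plate_centre",[.5279,.131,.08]),("catch_knob",[.5223,.1385,.1779]),("catch_hinge",[.5045,.0582,.137]),
("wheel_centre",[.5372,.228,.1315]),("catch_knob",[.5231,.1354,.1784]),("catch_hinge",[.501,.0595,.1331]),("plate_centre",[.5277,.1318,.0807]),("tilt_stand",[.5893,.1165,0])]
class St:
    def __init__(s,v):
        s.R=cv2.Rodrigues(P([0,0,v[0]]))[0]; s.o=P([v[1],v[2],0.])
    def w(s,mm): return s.o+s.R@(P(mm)/1e3)
    def spin(s,a,h=28):  # handle point at wheel angle a, stand frame -> world
        n=P([-.5736,0,.8192]); d0=P([-.8192,0,-.5736]); d1=np.cross(-n,d0) # clockwise seen from +n
        return s.w(P([-92,-80,126])+35*(np.cos(a)*d0+np.sin(a)*d1)+h*n)
E
python3 - <<'E'
from h import *
v=fit(OBS); S=St(v)
cm=camera_model("wrist")
for n,p in [("knobtop",S.w([0,-66,192])),("wheel",S.w([-92,-80,126])),("hingetop",S.w([82,-66,140])),("orig",S.o)]:
    print(n,cv2.projectPoints(p.reshape(1,3),P(cm["rvec"]),P(cm["tvec"]),P(cm["K"]),None)[0].ravel().round(1))
sp=[P([.569,.2594,.1301]),P([.5731,.2647,.1331]),P([.5625,.2599,.1225])]
for p in sp:
    aa=np.linspace(-1.6,1.6,641); d=[np.linalg.norm(S.spin(a)-p) for a in aa]; i=np.argmin(d); print("angle",aa[i].round(3),"dist",d[i].round(4))
a0=.5
for a in (-1.,0,.5,1.):
  print(a,cv2.projectPoints(S.spin(a,42).reshape(1,3),P(cm["rvec"]),P(cm["tvec"]),P(cm["K"]),None)[0].ravel().round(1))
n=S.R@P([-.5736,0,.8192]); Y=S.R@P([0,1,0]); 
for tilt in (0,10,20):
  z=-n; z=cv2.Rodrigues(Y*np.radians(tilt))[0]@z   # check sign by z
  for yaw in (0,180,45,-45,90,-90):
    if tilt and yaw not in(0,180): continue
    y=cv2.Rodrigues(z*np.radians(yaw))[0]@Y; R=np.column_stack([np.cross(y,z),y,z])
    qs=[solve_ik(S.spin(a)+z*.016,R) for a in np.arange(0,6.3,.8)]+[solve_ik(S.spin(.5)-z*.07,R)]
    ok=[q is not None for q in qs]
    print(tilt,yaw,z.round(2),sum(ok),(qs[0].round(0) if ok[0] else None), [np.ptp([q[k] for q in qs if q is not None]).round(0) for k in range(7)] if any(ok) else '')
E
```

```text
fit [-1.8598  0.5889  0.1171] res mm [[-1.6, 1.9], [0.3, -6.2], [-1.1, 2.9], [5.9, -0.4], [0.4, -0.1], [-2.6, -2.3], [-2.3, 4.9], [3.3, -2.6], [-2.3, -0.9], [1.2, 0.0], [2.5, 0.5], [1.2, -2.2], [-2.1, 4.1], [-0.4, 0.6]] dz [ 0.   1.1 -4.4 -0.7 -2.9  0.   0.  -0.1  1.   5.5  0.4 -2.9  0.7  0. ]
knobtop [296.2 188.1]
wheel [279.8  93.5]
hingetop [288.2 237.3]
orig [322.  151.6]
angle 0.605 dist 0.0025
angle 0.61 dist 0.0062
angle 0.405 dist 0.0094
-1.0 [254.   53.9]
0 [282.2  41.1]
0.5 [298.4  44.5]
1.0 [311.2  53.9]
0 0 [-0.16 -0.55 -0.82] 9 [-30.  62. -23.  70.  35.  86. -78.] [np.float64(6.0), np.float64(6.0), np.float64(2.0), np.float64(25.0), np.float64(3.0), np.float64(17.0), np.float64(9.0)]
0 180 [-0.16 -0.55 -0.82] 9 [-15.  75. -69.  69.  65. 112.  84.] [np.float64(11.0), np.float64(4.0), np.float64(4.0), np.float64(25.0), np.float64(5.0), np.float64(8.0), np.float64(16.0)]
0 45 [-0.16 -0.55 -0.82] 9 [ -34.   61.  -13.   71.   28.   83. -118.] [np.float64(6.0), np.float64(7.0), np.float64(2.0), np.float64(25.0), np.float64(2.0), np.float64(17.0), np.float64(8.0)]
0 -45 [-0.16 
[... 608 characters left out ...]
  35.  75. -79.] [np.float64(6.0), np.float64(6.0), np.float64(2.0), np.float64(21.0), np.float64(2.0), np.float64(15.0), np.float64(8.0)]
10 180 [-0.12 -0.41 -0.91] 9 [-10.  72. -70.  77.  64. 101.  82.] [np.float64(9.0), np.float64(4.0), np.float64(3.0), np.float64(21.0), np.float64(4.0), np.float64(9.0), np.float64(13.0)]
20 0 [-0.07 -0.25 -0.97] 9 [-21.  54. -29.  86.  35.  63. -79.] [np.float64(6.0), np.float64(6.0), np.float64(2.0), np.float64(18.0), np.float64(3.0), np.float64(14.0), np.float64(8.0)]
20 180 [-0.07 -0.25 -0.97] 9 [ -5.  69. -71.  85.  64.  89.  81.] [np.float64(7.0), np.float64(4.0), np.float64(3.0), np.float64(18.0), np.float64(4.0), np.float64(9.0), np.float64(11.0)]
```

```bash
cat >> h.py <<'E'
V=[-1.8598,.5889,.1171]; S=St(V)
XS,YS=S.R[:,0],S.R[:,1]
RD=np.column_stack([-XS,YS,[0,0,-1]])
n=S.R@P([-.5736,0,.8192])
RW=np.column_stack([np.cross(YS,-n),YS,-n])
def rotY(t): return cv2.Rodrigues(YS*t)[0]
def st(): o=observe(); print("t",round(o["t"],2),"pos",o["tool_pos"].round(4),"F",P(o["force"]).round(1),"gap",round(o["finger_gap"],3),"grip",round(o["grip_force"],1)); return o
def arc(p0,R0,hinge,ts,sp=.1):
    for t in ts: move_linear(hinge+rotY(t)@(p0-hinge),rotY(t)@R0,max_speed=sp)
E
python3 - <<'E'
from h import *
k=P([.5235,.1360,.163])
move_gripper(.55,30)
move_to([*k[:2],.24],RD)
print(move_linear(k,max_force=12,max_speed=.1)); st()
move_gripper(0,30); st()
p0=observe()["tool_pos"]; hinge=P([*k[:2],.136])+XS*.082
arc(p0,RD,hinge,[.1,.2,.3,.4,.45]); st()
look("wrist",["catch_knob"],"w2.png"); look("top",["catch_knob"],"t2.png")
E
```

```text
False
t 6.11 pos [0.524  0.1364 0.1637] F [-0.3  0.1  0.5] gap 0.547 grip 0.0
t 6.48 pos [0.5241 0.136  0.1636] F [-0.5 -0.1  5.3] gap 0.187 grip 29.4
t 7.78 pos [0.5183 0.1172 0.1965] F [-1.1  0.7  2.7] gap 0.183 grip 32.1
wrist catch_knob [(0.62, array([0.514 , 0.1108, 0.2123]))]
top catch_knob [(0.61, array([0.5187, 0.1126, 0.207 ])), (0.52, array([0.539 , 0.2266, 0.1273]))]
```

View pics/w2.png

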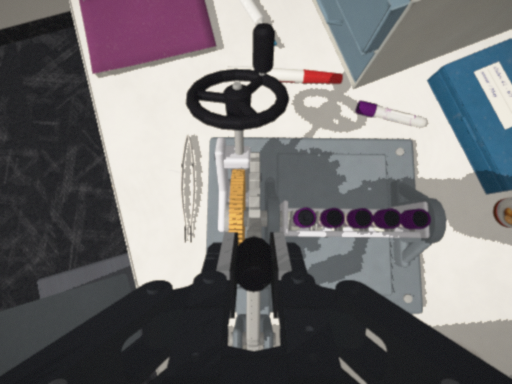

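The catch is held between the pads and lifted, with the knob at (253,262) px and low forces. I'll release it and move to the handle.

```bash
python3 - <<'E'
from h import *
o=observe(); json.dump({"p":o["tool_pos"].tolist(),"R":P(o["ee_rot"]).tolist()},open("rel.json","w"))
move_gripper(.55)
R=P(o["ee_rot"]); move_linear(o["tool_pos"]-R[:,2]*.085,max_speed=.2)
move_to(S.spin(.57)+n*.10,RW)
st()
r=look("wrist",["spinner_grip","wheel_centre","catch_knob"],"w3.png")
cm=camera_model("wrist")
pr=lambda p:cv2.projectPoints(p.reshape(1,3),P(cm["rvec"]),P(cm["tvec"]),P(cm["K"]),None)[0].ravel().round(1)
for a in (.45,.57,.7): print(a,S.spin(a).round(4),"end",pr(S.spin(a,42)),"foot",pr(S.spin(a,8)))
print("hub",pr(S.w([-92,-80,126])))
E
```

```text
t 10.34 pos [0.5855 0.3141 0.2138] F [ 0.3 -0.8  0.2] gap 0.549 grip 0.0
wrist spinner_grip [(0.65, array([0.5697, 0.2593, 0.1326]))]
wrist wheel_centre [(0.59, array([0.5362, 0.2249, 0.1305]))]
wrist catch_knob [(0.52, array([0.5344, 0.2231, 0.1309]))]
0.45 [0.565  0.2639 0.1309] end [246.4 188.7] foot [247.3 176.5]
0.57 [0.568  0.2612 0.132 ] end [251.2 191.3] foot [251.6 178.8]
0.7 [0.5709 0.2581 0.1336] end [256.1 194.6] foot [255.8 181.8]
hub [231.1 207.5]
```

View pics/w3.png

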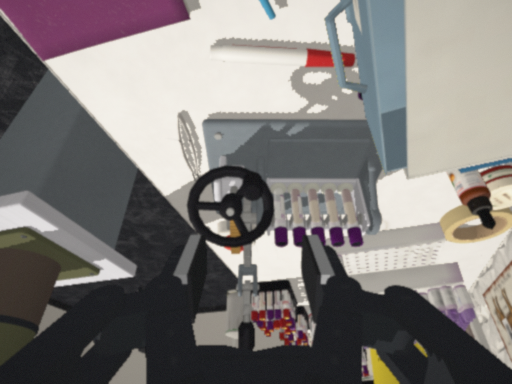

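The handle end is near (252,188) and the rim centre near (231,206), both matching the model. So the handle angle is about 0.58.

```bash
cat >> h.py <<'E'
def wind(a0,a1,N,sp=.07,off=P([0,0,0.])):
    for i,a in enumerate(np.linspace(a0,a1,N+1)[1:]):
        move_linear(S.spin(a)-n*.015+off,max_speed=sp); F=np.linalg.norm(observe()["force"])
        if F>30: print("force",F,"at",a); return a
        if i%4==3: print(round(a,2),observe()["force"].round(1),end=' ')
    return a1
E
python3 - <<'E'
from h import *
a=.58
print(move_linear(S.spin(a)-n*.015,max_force=12,max_speed=.1)); st()
move_gripper(0,30); st()
wind(a,a+1.57,4,.05); st(); look("wrist",["spinner_grip"],"w4.png")
E
```

```text
False
t 11.84 pos [0.566  0.2535 0.1203] F [ 0.9  0.3 -0. ] gap 0.547 grip 0.0
t 12.22 pos [0.5661 0.2533 0.1202] F [1.  1.8 0.9] gap 0.188 grip 30.9
2.15 [-1.3  4.8  5.1] t 13.92 pos [0.5637 0.2124 0.1478] F [-1.3  4.8  5.1] gap 0.186 grip 31.4
wrist spinner_grip [(0.68, array([0.5646, 0.2196, 0.1595])), (0.67, array([0.5859, 0.1198, 0.0017]))]
```

View pics/w4.png

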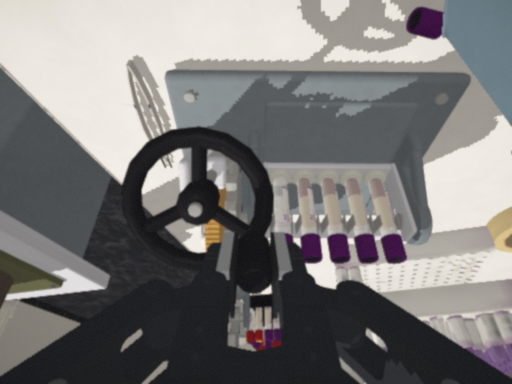

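The handle is gripped at (255,262) px and moved clockwise with small forces. I'll continue to 25.13.

```bash
python3 - <<'E'
from h import *
a=wind(.58+1.57,8*np.pi,60,.07); print(); st()
wait(.2)
move_gripper(.55); wait(.1)
move_linear(S.spin(a)+n*.07,max_speed=.2)
st(); look("wrist",["spinner_grip"],"w5.png")
for b in (-.3,0,.3): print(b,S.spin(b).round(4))
E
```

```text
3.68 [-0.1  6.5  7. ] 5.21 [0.5 6.7 4.9] 6.75 [2.9 4.1 7.3] 8.28 [-1.7  6.3  5.9] 9.81 [0.7 6.8 6.7] 11.34 [-0.5  7.2  5. ] 12.88 [3.4 5.3 6.3] 14.41 [-3.   5.7  6.9] 15.94 [0.7 6.3 6.5] 17.47 [-0.   6.9  5.5] 19.0 [4.1 5.7 5.8] 20.54 [-2.1  6.4  8.4] 22.07 [-0.2  6.4  6.9] 23.6 [-1.1  6.8  6. ] 25.13 [2.9 6.3 4.9] 
t 34.52 pos [0.5509 0.2628 0.1167] F [2.9 6.3 4.9] gap 0.184 grip 31.5
t 35.79 pos [0.5624 0.3088 0.1856] F [-0.4  0.  -0.7] gap 0.551 grip 0.0
wrist spinner_grip [(0.69, array([0.5529, 0.2711, 0.1288]))]
-0.3 [0.5409 0.2727 0.1298]
0 [0.5512 0.271  0.1289]
0.3 [0.5607 0.2668 0.1298]
```

View pics/w5.png

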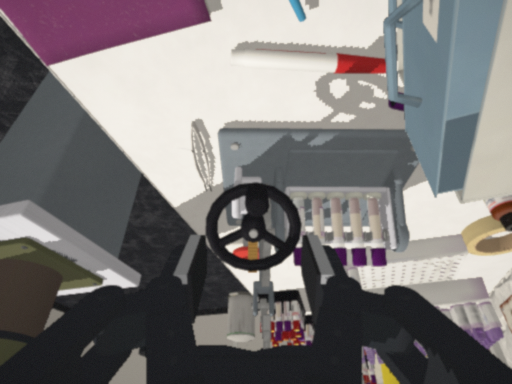

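The handle is at its lowest point, (257,200) px, after the full wind. Now I'll swing the catch down.

```bash
python3 - <<'E'
from h import *
d=json.load(open("rel.json")); p=P(d["p"]); R=P(d["R"])
move_to(p-R[:,2]*.085,R)
print(move_linear(p,max_force=12,max_speed=.12)); st()
move_gripper(0,30); st()
k=P([.5235,.1360,.163]); hinge=P([*k[:2],.136])+XS*.082
p0=P([.5241,.1360,.1636])
arc(p0,RD,hinge,[.35,.25,.15,.08,.03,0],.08); st()
print(move_linear(observe()["tool_pos"]-P([0,0,.008]),max_force=15,max_speed=.02)); st()
move_gripper(.55); st()
move_linear(observe()["tool_pos"]+P([0,0,.08]),max_speed=.15)
# press the knob top with shut fingers
move_gripper(0); q=observe()["tool_pos"]
print(move_linear([*q[:2],.186],max_force=12,max_speed=.05)); st()
move_linear([*q[:2],.30],max_speed=.2)
look("wrist",["catch_knob"],"w6.png"); look("top",["catch_knob"],"t6.png"); look("scene",["catch_knob"],"s6.png"); st()
a=cv2.imread("pics/w6.png"); s=cv2.resize(cv2.imread("pics/s6.png")[160:280,200:340],None,fx=3,fy=3,interpolation=cv2.INTER_CUBIC)
c=np.zeros((600,800,3),np.uint8); s=s[:360,:420]; c[:384//1,:380]=cv2.resize(a,(380,384)); c[:360,380:800]=s; cv2.imwrite("pics/c6.png",c[:384])
E
```

```text
False
t 38.1 pos [0.5186 0.1175 0.1968] F [ 0.7  0.1 -0. ] gap 0.551 grip 0.0
t 38.48 pos [0.5183 0.1172 0.1969] F [-0.5  0.9  2.3] gap 0.179 grip 29.8
t 40.04 pos [0.5239 0.1352 0.1643] F [-2.6 -1.5  4.4] gap 0.182 grip 32.4
True
t 40.26 pos [0.5239 0.1352 0.1643] F [-1.2 -0.5  8.2] gap 0.184 grip 32.6
t 40.67 pos [0.5229 0.1347 0.1628] F [-0.4  0.2  0.5] gap 0.552 grip 0.0
True
t 42.8 pos [0.5226 0.1345 0.192 ] F [-1.  -0.8  8.1] gap 0.0 grip 4.2
wrist catch_knob [(0.6, array([0.5242, 0.1382, 0.1813]))]
top catch_knob []
scene catch_knob [(0.63, array([0.5211, 0.1369, 0.1759]))]
t 43.79 pos [0.5225 0.1345 0.2991] F [-0.1  1.   0.8] gap -0.004 grip 0.0
```

View pics/c6.png

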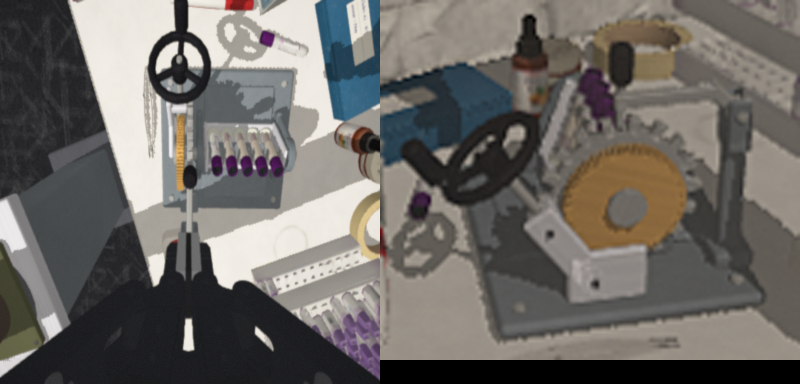

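Contact on the knob's top came at 0.192 m, which is the height expected when it is home (178 + 14 mm). If the nose were resting on the plate it would be about 7 mm higher. The picture shows the tubes tilted and the catch arm level in its notch.

```bash
python3 -c "
from h import *
print(hand_in())"
```

```text
the job is handed in; nothing more can be done
None
```

I handed the job in at about 44 s of the 72 s limit: I lifted the catch clear, wound the handwheel clockwise to 25.13 rad (the next notch) and pressed the catch home. My checks agree with that, but hand-in gave back no verdict.

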